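# Clamp a drawplate in the wire-drawing head

### The job

Set the head up for drawing wire: slide the drawplate with the red-painted ends up out of its rack slot, stand it upright in the slot of the green drawplate head (either way round) and let it down fully onto the slot floor. Only then press the head's sprung red-tipped lever down until the pawl catches and holds it there, so that the plate is clamped. Leave the blue and yellow plates in the rack and do not disturb the other things on the table.

Things in the scene. Friction and masses are not known exactly. Their poses are not given: they have to be found in the camera images.
- plate_red: Bright steel drawplate with red-painted ends and rows of small dark holes: 6 mm thick (its x), 130 mm long (its y), 54 mm high (its z), 0.25 kg. Origin: centre of its underside. It starts upright in one of the rack's three slots, its upper 30 mm clear; grip its top edge across the 6 mm, mid-length. Only this one is to be moved.
- plate_blue: The same sort of plate with blue ends (square holes), in another rack slot; stays there.
- plate_yellow: The same sort of plate with yellow ends, in another rack slot; stays there.
- plate_rack: Dark wooden rack, fixed to the table, 150 mm (x) x 112 mm (y), 38 mm high, origin at the centre of its underside. Three slots run along its y at x = -45, 0, +45 mm; each is 8 mm wide, its floor at z = 14 mm, open at both ends and at the top.
- draw_head: Green cast head, fixed to the table; origin on the table under the middle of its plate slot, which runs along its y. Lever on its +y side in the plane y = +50 mm, from a pivot at x = -14, z = 56 mm (axis along y) towards -x. Beside it the pawl, a sprung black hook (x = -84..-47, y = 65..75, up to z = 73 mm), catches the lever's pin by itself.
- slot (a point): Middle of the slot floor, 18 mm above the table; axes as draw_head. Slot 8 mm wide (x) and 134 mm long (y), between cheeks at y = -75..-40 and +38..+75 mm, open in between down to the 12 mm base. Its mouths flare to about 15 mm at 46 to 52 mm above the table (front, lever side: 56 to 67). A seated plate's top is at 72 mm.
- lever_pad (a point): Middle of the top face of the lever's red thumb pad (34 mm along the lever, 26 mm wide), 100 mm from the pivot; moves with the lever. About 108 mm above the table when raised, 68 mm when latched (63 mm to make the pawl snap). Press it down from above with about 12 N (shut fingertips).
- clamp_lever (a joint): Angle of the lever, rad: 0 = raised by its spring (26 degrees up), about 0.42 = nearly level, held by the pawl; it must be pressed to 0.47 or so before the pawl snaps over its pin, and meets its stop at 0.54. Unlatched it springs back to 0.
- clamp_pad (a joint): How far the lever's sprung white pad is pushed back, m: 0 = free, about 0.002 when the lever is latched on a plate in the slot.
- wax_block: Blue carving-wax block, 34 x 62 x 22 mm, loose, beside the head. Origin: centre of its underside.
- vernier: Small steel calliper, 150 mm long, 10 mm high, loose near the table's right edge. Origin: centre of its underside.
- pliers: Red-handled flat pliers, 139 mm long, 11 mm high, loose at the left. Origin: centre of its underside.
- mug: Blue-striped mug, 84 mm across, 101 mm high, loose at the front right. Origin: centre of its underside.

How it is judged:
On the way, in this order (a step that is already met when the one before it is completed fails the run):
1. the red-ended plate is lifted clear out of the rack (its underside above the rack's top), the lever still up (z of plate_red in the frame of plate_rack above 0.042 m and value of joint clamp_lever below 0.15 rad), for 0.1 s.
2. the red-ended plate stands on the floor of the head's slot while the lever is still up (z of plate_red in the frame of slot between -0.003 and 0.003 m and horizontal distance between plate_red and slot below 0.006 m and angle between the y axis of plate_red and the y axis of slot, either way round below 0.08 rad and value of joint clamp_lever below 0.15 rad), for 0.2 s.
At the end, for the whole second after the job is handed in: The lever is held by the pawl (above 0.38), its pad pushed back over 1 mm by the red-ended plate, which rests upright (0.08 rad) on the slot floor (3 mm), within 6 mm of the slot's middle and 0.06 rad of its line; the blue and yellow plates stand in the rack (value of joint clamp_lever above 0.38 rad and value of joint clamp_pad above 0.001 m and z of plate_red in the frame of slot between -0.003 and 0.003 m and horizontal distance between plate_red and slot below 0.006 m and angle between the y axis of plate_red and the y axis of slot, either way round below 0.06 rad and angle between plate_red's own z axis and vertical below 0.08 rad and linear speed of plate_red below 0.02 m/s and horizontal distance between each of plate_blue, plate_yellow and plate_rack below 0.065 m and z of each of plate_blue, plate_yellow in the frame of plate_rack below 0.02 m); the robot touches nothing.
It fails at once if the blue or yellow plate is lifted or pushed more than 20 mm (distance of any of plate_blue, plate_yellow from where it was at the start of the episode above 0.02 m).
It fails at once if the wax block, calliper, pliers or mug is moved more than 30 mm (distance of any of wax_block, vernier, pliers, mug from where it was at the start of the episode above 0.03 m).
It also fails if it takes over 48 s, if anything falls off the work surface, if the arm or the gripper's body presses on something with over 40 N, if the wrist force passes 120 N, or if a joint passes its speed limit or range.

### The arm

A 6-joint arm with a two-finger parallel gripper is mounted at the origin on a cart in front of the work surface, level with it; the furniture and walls round the work are solid. World frame = base frame: x ahead of the robot, y to its left, z up, the work surface at z = 0. Lengths are in m, angles in rad, forces in N, time in s.
With the tool pointing down it reaches from about 0.275 to 0.875 m from the base axis. Payload 12.5 kg.
Tool frame: the origin (TCP) lies on the centre line of the jaws, within the pads' length; the fingertips stand r.finger_overhang ahead of it and the grasp point (between the pads) lies 3 mm ahead of it (r.finger_overhang is the distance from the TCP to the fingertips, in m); z points along the fingers, y is the line along which they close (so a half turn about z gives the same grasp; the last joint's range is limited). The gripper opens to 85 mm and grips with 20 to 120 N. Pads are 22 mm wide; open, the fingers measure 114 mm over their backs; the gripper's body (76 mm by 85 mm) begins 54 mm behind the grasp point. The pads swing forward as they close: fully open they stand 13 mm farther back than shut.
Start: joints at [1.168, 0.351, 1.652, -0, 1.139, -0.085], TCP at [0.172, 0.522, 0.253] pointing down, gripper open.
Joint ranges: [-2.75, 2.75], [-0.79, 2.1], [0.01, 2.65], [-1.57, 4.71], [0.07, 3.14], [-2.87, 2.87]. Speed limits (rad/s): [2.22, 2.22, 2.79, 3.14, 3.14, 3.14].

### API

Orientations are given as a unit quaternion [x, y, z, w].
In Python, from cell import r, optics gives the robot as it stands. The module is installed in compiled form; this text tells all that it offers. Calls block until the motion is done:
- r.move_to(position, orientation): joint-space move of the TCP to a pose.
- r.move_linear(position, rot=None, vel=0.15): straight line of the TCP; rot=None keeps the orientation; vel is the mean speed in m/s.
- r.set_joints(angles): joint-space move.
- r.set_gripper(opening, squeeze=None): opening from 0.0 (shut) to 1.0 (fully open); squeeze is the grip in N (None keeps the last); returns when the fingers have stopped.
- r.sleep(seconds).
- r.inverse_kinematics(position, orientation): joint angles nearest the present ones, or None.
- optics.get_image(name): name is "side" or "top" or "wrist"; returns a dict with "pixels" (420x560x3 uint8, red, green, blue), "depth" (420x560 float32, m along the optical axis (not along the pixel's ray), 0 where there is no reading), "fx", "fy", "cx", "cy" (pixels), "D" ([k1, k2, p1, p2, k3] as OpenCV has them; the pictures are not rectified), "camera_from_world" (4x4, takes a point from world to camera coordinates); the wrist camera has in their place "mount" (4x4, takes a point from camera to tool coordinates, whose origin is the TCP and whose axes are the flange's). Camera axes: x right, y down, z forward; pixel columns grow to the right and rows downward; lengths in m; the calibration is good to about 2 mm. A picture is of the moment at which its call begins: read the wrist's pose just before it.
A pose or a line that the arm cannot do raises r.PlanningError and nothing moves.
- r.hand_in(): hands the job in; it is judged then, once.
Readings, each from a call of its own:
- r.current_t(): time.
- r.current_q(): joint angles.
- r.current_qvel(): joint speeds.
- r.current_effort(): joint torques, N m.
- r.current_tool_pos(): TCP position.
- r.current_ee_rot(): TCP orientation.
- r.current_contact_force(): force on the tool from outside, world axes, zero at the start.
- r.current_torque(): the same for the moment, N m.
- r.current_opening(): opening from 0.0 (shut) to 1.0 (fully open).
- r.current_finger_force(): force on a finger pad.
Only numpy, scipy, OpenCV 4.12 (cv2) and the standard library are available. Lean on these libraries where they do the work, as an engineer would, in place of code of your own. Each camera call takes 0.05 s, during which the arm holds its last target. There are 200 camera calls.

## Working session

There is one attempt and no reset: what is moved stays moved. The work goes in short steps, each a Python script; the robot and the scene stay as the last script left them, time stands still between calls to the robot, and variables do not carry over. Pictures are saved under pics/ and viewed, at most 10 in all, crops included, and the job is handed in when it is done.

```bash
mkdir -p pics
cat > h.py <<'E'
import numpy as np, cv2
from cell import r, optics
from scipy.spatial.transform import Rotation as R
def cloud(im, T=None):
    """world xyz per pixel; T = world_from_camera"""
    if T is None: T=np.linalg.inv(np.array(im["camera_from_world"]))
    d=im["depth"]; h,w=d.shape
    K=np.array([[im["fx"],0,im["cx"]],[0,im["fy"],im["cy"]],[0,0,1.]])
    u,v=np.meshgrid(np.arange(w),np.arange(h))
    n=cv2.undistortPoints(np.stack([u,v],-1).reshape(-1,1,2).astype(np.float64),K,np.array(im["D"],float)).reshape(h,w,2)
    P=np.dstack([n[...,0]*d,n[...,1]*d,d])
    W=P@T[:3,:3].T+T[:3,3]; W[d==0]=np.nan
    return W
def wristT(im):
    T=np.eye(4);T[:3,:3]=R.from_quat(r.current_ee_rot()).as_matrix();T[:3,3]=r.current_tool_pos()
    return T@np.array(im["mount"])
def save(n,p): cv2.imwrite(n,p[...,::-1])
E
python3 - <<'E'
from h import *
import pickle
o={}
for n in("top","side"):
    im=optics.get_image(n);o[n]=im;save(f"pics/{n}0.png",im["pixels"])
    T=np.linalg.inv(np.array(im["camera_from_world"]));print(n,T[:3,3].round(3),T[:3,2].round(3),(im["depth"]>0).mean())
pickle.dump(o,open("o.pkl","wb"))
print(r.finger_overhang,r.current_ee_rot(),r.current_t())
E
```

```text
top [ 0.322 -0.032  1.086] [ 0.171 -0.01  -0.985] 0.9959481292517007
side [ 0.405 -1.445  0.622] [ 0.064  0.933 -0.355] 0.995718537414966
0.022 [ 1.58214583e-01  9.87404619e-01 -4.96450166e-04 -1.34723913e-04] 0.1
```

View pics/top0.png

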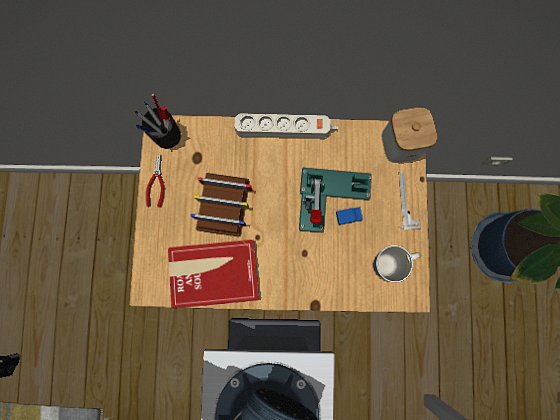

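View pics/side0.png

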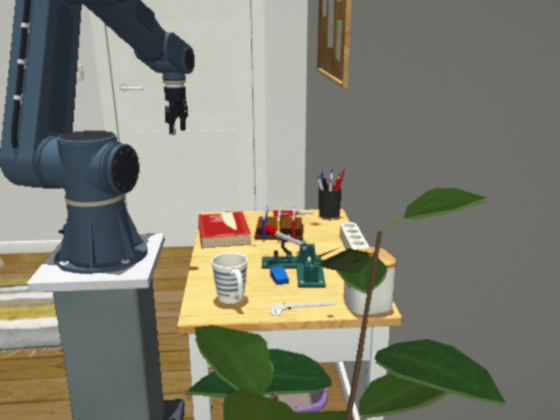

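Top view: the rack is at about (222,203), with the red plate farthest at (227,183), then yellow and blue. The head is at (335,190), with its red lever pad at (316,216) on the left, pointing towards the robot. The wax block is at (349,216).

Run:
```python
from h import *
import pickle
im=pickle.load(open("o.pkl","rb"))["top"];W=cloud(im)
hsv=cv2.cvtColor(im["pixels"],cv2.COLOR_RGB2HSV);H,S,V=[hsv[...,i].astype(int) for i in range(3)]
red=((H<7)|(H>173))&(S>160)&(V>90)
box=lambda m,a:[m[a[1]:a[3],a[0]:a[2]],W[a[1]:a[3],a[0]:a[2]]]
def rep(n,m,a):
    mm,w=box(m,a);k,l,st,c=cv2.connectedComponentsWithStats(mm.astype(np.uint8))
    for i in range(1,k):
        if st[i,4]>3: print(n,st[i,4],c[i]+a[:2],np.nanmedian(w[l==i],0).round(4))
rep("red",red,(185,165,262,240))
rep("pad",red,(300,195,330,232))
rep("blue",(H>105)&(H<130)&(S>150),(185,165,262,240))
rep("yel",(H>22)&(H<35)&(S>170)&(V>120),(185,165,262,240))
rep("wax",(H>100)&(H<130)&(S>150),(330,200,370,230))
g=(H>70)&(H<95)&(S>90);mm,w=box(g,(290,160,380,240))
p=w[mm];p=p[np.isfinite(p[:,0])];lo=p[p[:,2]<.025]
print("head",p.min(0),p.max(0),cv2.minAreaRect(lo[:,:2].astype(np.float32)))
p=W[178:232,195:252].reshape(-1,3);p=p[(p[:,2]>.03)&(p[:,2]<.043)];print("rack",cv2.minAreaRect(p[:,:2].astype(np.float32)))
i2=optics.get_image("wrist");print(np.array(i2["mount"]).round(3),i2["fx"])
```

```text
red 9 [199.77777778 178.44444444] [0.5628 0.1759 0.0679]
red 13 [247.76923077 185.15384615] [0.5485 0.0609 0.0683]
pad 137 [315.9270073 216.       ] [ 0.47   -0.103   0.1119]
blue 15 [193.4 215.8] [0.47   0.1871 0.0687]
blue 26 [241.69230769 222.92307692] [0.4558 0.0708 0.0656]
yel 9 [195.77777778 196.44444444] [0.518  0.183  0.0696]
yel 12 [244.5  203.25] [0.504  0.0663 0.068 ]
wax 318 [348.67295597 215.33962264] [ 0.4877 -0.1907  0.0222]
head [ 0.44727028 -0.2482082   0.00561155] [ 0.6098384  -0.0680972   0.07542607] ((0.5256972312927246, -0.15663480758666992), (0.17787602543830872, 0.1615092009305954), 87.41753387451172)
rack ((0.5092748999595642, 0.12335942685604095), (0.13035118579864502, 0.13814395666122437), 83.21344757080078)
[[ 0.    -0.949 -0.316  0.083]
 [ 1.    -0.     0.001 -0.   ]
 [-0.001 -0.316  0.949 -0.121]
 [ 0.     0.     0.     1.   ]] 303.6176906450632
```

```bash
cat >> h.py <<'E'
def ori(yaw):
    """tool down, tool x = -(object y), tool y = -(object x)"""
    c,s=np.cos(yaw),np.sin(yaw)
    return R.from_matrix(np.array([[s,-c,0],[-c,-s,0],[0,0,-1.]])).as_quat()
E
python3 - <<'E'
from h import *
import pickle
q=ori(np.radians(-7.1));o={}
r.set_gripper(0.42,40)
for n,p in(("head",(.573,-.153,.20)),("rack",(.5557,.1184,.20))):
    r.move_to(np.array(p),q);r.sleep(.15)
    T=None;im=optics.get_image("wrist");T=wristT(im);o[n]=(im,T);save(f"pics/w_{n}.png",im["pixels"])
    print(n,r.current_tool_pos(),r.current_q().round(3) if hasattr(r.current_q(),'round') else r.current_q(),r.current_t(),r.current_opening())
pickle.dump(o,open("w.pkl","wb"))
E
```

```text
Traceback (most recent call last):
cell.PlanningError: the arm cannot take that pose within its joint ranges
```

Run:
```python
from h import *
for p in((.573,-.153,.20),(.5557,.1184,.20),(.5557,.1184,.064),(.573,-.153,.15),(.5,-.1,.2),(.47,-.103,.13)):
  for y in(-7.1,-3,172.9,177,90,-90,):
    j=r.inverse_kinematics(np.array(p),ori(np.radians(y)));print(p,y,None if j is None else np.round(j,2))
```

```text
(0.573, -0.153, 0.2) -7.1 None
(0.573, -0.153, 0.2) -3 [-0.34  0.49  1.59 -0.    1.07  2.85]
(0.573, -0.153, 0.2) 172.9 [-0.34  0.49  1.59 -0.    1.07 -0.22]
(0.573, -0.153, 0.2) 177 [-0.34  0.49  1.59 -0.    1.07 -0.29]
(0.573, -0.153, 0.2) 90 [-0.34  0.49  1.59 -0.    1.07  1.23]
(0.573, -0.153, 0.2) -90 [-0.34  0.49  1.59 -0.    1.07 -1.91]
(0.5557, 0.1184, 0.2) -7.1 None
(0.5557, 0.1184, 0.2) -3 None
(0.5557, 0.1184, 0.2) 172.9 [ 0.13  0.44  1.66 -0.    1.04  0.25]
(0.5557, 0.1184, 0.2) 177 [ 0.13  0.44  1.66 -0.    1.04  0.18]
(0.5557, 0.1184, 0.2) 90 [ 0.13  0.44  1.66 -0.    1.04  1.7 ]
(0.5557, 0.1184, 0.2) -90 [ 0.13  0.44  1.66 -0.    1.04 -1.44]
(0.5557, 0.1184, 0.064) -7.1 None
(0.5557, 0.1184, 0.064) -3 None
(0.5557, 0.1184, 0.064) 172.9 [ 0.13  0.64  1.73 -0.    0.77  0.25]
(0.5557, 0.1184, 0.064) 177 [ 0.13  0.64  1.73 -0.    0.77  0.18]
(0.5557, 0.1184, 0.064) 90 [ 0.13  0.64  1.73 -0.    0.77  1.7 ]
(0.5557, 0.1184, 0.064) -90 [ 0.13  0.64  1.73 -0.    0.77 -1.44]
(0.573, -0.153, 0.15) -7.1 None
(0.573, -0.153, 0.15) -3 [-0.34  0.55  1.63 -0.    0.97  2.85]
(0.573, -0.153, 0.15) 172.9 [-0.34  0.55  1.63 -0.    0.97 -0.22]
(0.573, -0.153, 0.15) 177 [-0.34  0.55  1.63 -0.    0.97 -0.29]
(0.573, -0.153, 0.15) 90 [-0.34  0.55  1.63 -0.    0.97  1.23]
(0.573, -0.153, 0.15) -90 [-0.34  0.55  1.63 -0.    0.97 -1.91]
(0.5, -0.1, 0.2) -7.1 None
(0.5, -0.1, 0.2) -3 None
(0.5, -0.1, 0.2) 172.9 [-0.29  0.34  1.81 -0.    0.99 -0.16]
(0.5, -0.1, 0.2) 177 [-0.29  0.34  1.81 -0.    0.99 -0.24]
(0.5, -0.1, 0.2) 90 [-0.29  0.34  1.81 -0.    0.99  1.28]
(0.5, -0.1, 0.2) -90 [-0.29  0.34  1.81 -0.    0.99 -1.86]
(0.47, -0.103, 0.13) -7.1 None
(0.47, -0.103, 0.13) -3 None
(0.47, -0.103, 0.13) 172.9 [-0.31  0.41  1.93 -0.    0.8  -0.19]
(0.47, -0.103, 0.13) 177 [-0.31  0.41  1.93 -0.    0.8  -0.26]
(0.47, -0.103, 0.13) 90 [-0.31  0.41  1.93 -0.    0.8   1.26]
(0.47, -0.103, 0.13) -90 [-0.31  0.41  1.93 -0.    0.8  -1.88]
```

Run:
```python
from h import *
import pickle
q=ori(np.radians(172.9));o={}
r.set_gripper(0.42,40)
for n,p in(("head",(.573,-.153,.20)),("rack",(.5557,.1184,.20))):
    r.move_to(np.array(p),q);r.sleep(.15)
    T=None;im=optics.get_image("wrist");T=wristT(im);o[n]=(im,T);save(f"pics/w_{n}.png",im["pixels"])
    print(n,r.current_tool_pos(),r.current_t(),r.current_opening())
pickle.dump(o,open("w.pkl","wb"))
```

```text
head [ 0.57311047 -0.15261681  0.20005132] 3.875 0.4184043102636741
rack [0.55600211 0.11733221 0.19996184] 5.1333 0.4193315865176422
```

View pics/w_head.png

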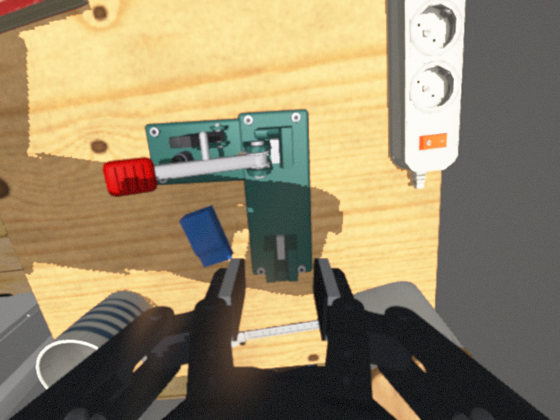

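View pics/w_rack.png

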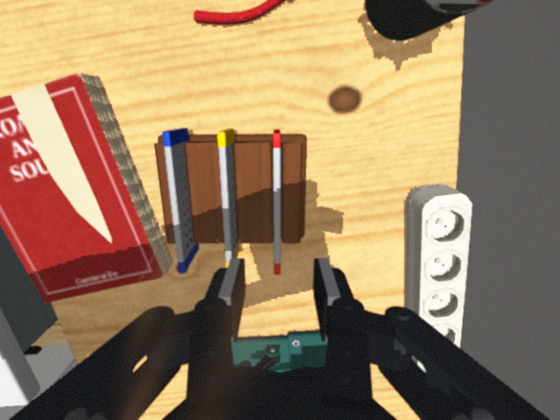

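Head view: the base plate runs from (240,114) to (310,275). The slot cheeks are near (275,150) (lever side) and (281,247), and the red pad is at (131,176). Rack view: the red plate runs from (277,132) to (277,272).

Run:
```python
from h import *
import pickle
o=pickle.load(open("w.pkl","rb"))
im,T=o["head"];W=cloud(im,T)
a=np.s_[105:285,235:320]
z=W[a][...,2];zc=cv2.applyColorMap((np.clip(np.nan_to_num(z),0,.09)/.09*255).astype(np.uint8),cv2.COLORMAP_JET)[...,::-1]
s=np.hstack([np.clip(im["pixels"][a].astype(int)*2,0,255).astype(np.uint8),zc]);save("pics/crop.png",cv2.resize(s,None,fx=3.3,fy=3.3,interpolation=0))
im,T=o["rack"];W=cloud(im,T)
hsv=cv2.cvtColor(im["pixels"],cv2.COLOR_RGB2HSV);H,S,V=[hsv[...,i].astype(int) for i in range(3)]
red=((H<7)|(H>173))&(S>130)&(V>60)
for b in((265,120,290,165),(265,240,290,285)):
    w=W[b[1]:b[3],b[0]:b[2]][red[b[1]:b[3],b[0]:b[2]]];t=w[w[:,2]>.058];print(len(w),w.min(0).round(4),w.max(0).round(4),np.median(t,0).round(4))
p=W[128:278,268:288].reshape(-1,3);p=p[(p[:,2]>.060)&(p[:,2]<.075)]
c=np.median(p,0);rr=cv2.minAreaRect((p[:,:2]*1000).astype(np.float32));print(c,rr)
vx=cv2.fitLine(p[:,:2].astype(np.float32),cv2.DIST_HUBER,0,.01,.01).ravel();print("line",vx,np.degrees(np.arctan2(-vx[0],vx[1])))
```

```text
144 [0.5538 0.1643 0.0108] [0.5627 0.1828 0.0696] [0.559  0.1767 0.068 ]
52 [0.5426 0.0548 0.0669] [0.5477 0.065  0.0696] [0.545  0.0603 0.068 ]
[0.55282594 0.12676675 0.06779921] ((551.4908447265625, 118.29347229003906), (129.84848022460938, 5.751529216766357), 82.83033752441406)
line [0.12215979 0.99251044 0.5525788  0.12425447] -7.016767
```

View pics/crop.png

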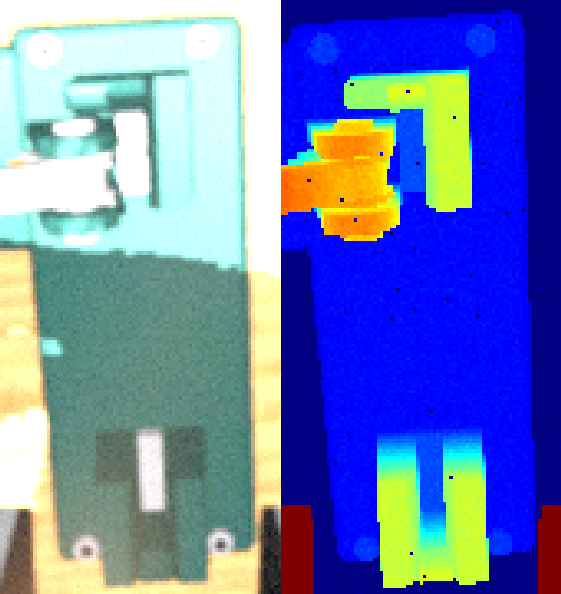

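Crop: the slot floor is a thin strip between the cheeks, visible at crop (410,150) and (430,470). Cheek tops and end blocks are clean in the depth, so I'll fit from those.

Run:
```python
from h import *
import pickle
im,T=pickle.load(open("w.pkl","rb"))["head"];W=cloud(im,T)
P=W[105:290,225:320].reshape(-1,3);P=P[np.isfinite(P[:,0])]
c=np.array([.573,-.153]);yaw=np.radians(-2.6)
for it in range(3):
    ex=np.array([np.cos(yaw),np.sin(yaw)]);ey=np.array([-ex[1],ex[0]])
    L=np.c_[(P[:,:2]-c)@ex,(P[:,:2]-c)@ey,P[:,2]]
    x,y,z=L.T
    fl=(z>.0155)&(z<.021)&(abs(x)<.012)
    f=L[fl&(y>.036)&(y<.066)];b=L[fl&(y<-.038)&(y>-.07)]
    e=lambda v:(np.percentile(v,2),np.percentile(v,98))
    print("floor front n",len(f),e(f[:,0]),e(f[:,1]),f[:,2].mean(),"back",len(b),e(b[:,0]),e(b[:,1]),b[:,2].mean())
    # floor strip centres give line
    tops=L[(z>.044)&(z<.075)&(x>-.03)&(x<.03)]
    bt=tops[tops[:,1]<-.035]; ft=tops[(tops[:,1]>.03)&(tops[:,0]>0.002)]
    fe=L[(z>.044)&(z<.075)&(x>-.012)&(x<.012)&(y>.05)]
    print("top back y",bt[:,1].min(),"front y",fe[:,1].max(),"z",np.median(bt[:,2]),np.median(ft[:,2]),"far cheek outer x: back",np.percentile(bt[:,0],[1,99]),"front",np.percentile(ft[:,0],[1,99]))
    # inner edges of +x cheek and outer edges per y row
    def edge(sel,fn): return np.array([(v,fn(tops[abs(tops[:,1]-v)<.002][:,0])) for v in sel])
    eb=edge(np.arange(-.072,-.05,.003),np.max);ef=edge(np.arange(.045,.07,.003),np.max)
    k=np.polyfit(*np.r_[eb,ef].T,1);print("outer edge",k,eb[:,1].round(4),ef[:,1].round(4))
    yaw-=k[0]; c=c+ey*(bt[:,1].min()+fe[:,1].max())/2+ex*(b[:,0].mean()*1)
    print("->",c,np.degrees(yaw))
r_=P[(P[:,2]>.09)];print("hi",np.median(r_,0))
hsv=cv2.cvtColor(im["pixels"],cv2.COLOR_RGB2HSV);m=((hsv[...,0]<7)|(hsv[...,0]>173))&(hsv[...,1]>130);m[:,:95]=0;m[:,165:]=0;m[:150]=0;m[200:]=0
w=W[m];w=w[w[:,2]>.08];print("pad",len(w),w.mean(0),w.min(0),w.max(0))
```

```text
floor front n 183 (np.float64(-0.009275480340851502), np.float64(0.0007561343550182382)) (np.float64(0.03631677802900421), np.float64(0.0571176941124967)) 0.017870207371147417 back 181 (np.float64(-0.010054221207035642), np.float64(0.009754745865054511)) (np.float64(-0.06954298334955261), np.float64(-0.04639795362940715)) 0.01786314359209387
top back y -0.08277084192043101 front y 0.06851950138989281 z 0.051328067440180425 0.051619313084278085 far cheek outer x: back [-0.02094577  0.01083686] front [0.0021396  0.01360191]
outer edge [0.02385586 0.01200914] [0.0099 0.0102 0.0102 0.0105 0.0106 0.0108 0.011  0.0114] [0.0136 0.0127 0.0129 0.0131 0.0133 0.0135 0.0138 0.0141 0.0131]
-> [ 0.56867534 -0.15993663] -3.9668398185131286
floor front n 208 (np.float64(-0.007388716087771351), np.float64(0.00346433681082271)) (np.float64(0.040915231145696174), np.float64(0.06425339999527388)) 0.017862796074710276 back 214 (np.float64(-0.009010821091411358), np.float64(0.010135413805009756)) (np.float64(-0.06659038940271686), np.float64(-0.039145142818958555)) 0.017973556256762037
top back y -0.07538
[... 578 characters left out ...]
38492564743557), np.float64(0.01000728922970166)) (np.float64(-0.06667643898754957), np.float64(-0.03924857524944739)) 0.017973556256762037
top back y -0.07548578303893679 front y 0.07545613002851966 z 0.051328067440180425 0.05156996272655878 far cheek outer x: back [-0.0157245   0.01598604] front [0.00233634 0.01608113]
outer edge [1.14771567e-06 1.58602397e-02] [0.016  0.0165 0.0165 0.0153 0.0155 0.0155 0.0157 0.0158] [0.0158 0.0159 0.0164 0.0164 0.0154 0.0155 0.0157 0.0158 0.0159]
-> [ 0.56869075 -0.15986285] -3.892728589223456
hi [ 0.55373274 -0.13918739  0.19377388]
pad 1666 [ 0.47056838 -0.10199507  0.10906543] [ 0.45363627 -0.115174    0.09837075] [ 0.48543147 -0.08967081  0.11614342]
```

```bash
cat >> h.py <<'E'
def goto(p,q,vel=.1,fix=1):
    p=np.array(p,float);r.move_linear(p,q,vel=vel);r.sleep(.15)
    for _ in range(fix):
        d=p-r.current_tool_pos();r.move_linear(p+d,q,vel=.03);r.sleep(.15)
    print("at",(np.array(r.current_tool_pos())-p).round(4),"F",np.round(r.current_contact_force(),1),"t",round(r.current_t(),2))
def look(n):
    im=optics.get_image("wrist");T=wristT(im);save(f"pics/{n}.png",im["pixels"]);return im,cloud(im,T)
E
python3 - <<'E'
from h import *
q=ori(np.radians(180-7.1))
goto((.5515,.1183,.10),q,.15)
goto((.5515,.1183,.064),q,.1)
r.set_gripper(0,60);print(r.current_opening(),r.current_finger_force(),np.round(r.current_contact_force(),1))
p=np.array(r.current_tool_pos());print(p)
r.move_linear(p+[0,0,.04],q,vel=.06)
print(np.round(r.current_contact_force(),1))
r.move_linear(p+[0,0,.136],q,vel=.15);r.sleep(.2)
im,W=look("lift")
import pickle;pickle.dump((im,W,r.current_tool_pos(),r.current_ee_rot()),open("l.pkl","wb"))
t=np.array(r.current_tool_pos());M=R.from_quat(r.current_ee_rot()).as_matrix()
L=(W-t)@M
m=(L[...,2]>.003)&(L[...,2]<.02)&(abs(L[...,1])<.006)&(abs(L[...,0])<.09)
pp=L[m];print(len(pp),pp.min(0).round(4),pp.max(0).round(4),r.current_opening(),r.current_t())
E
```

```text
at [-0.0005 -0.0001 -0.0009] F [ 0.6 -0.7 -0.5] t 6.5
at [-0.0004 -0.     -0.0005] F [-0.5  0.3  0.2] t 7.55
0.05907178293215149 61.769426465034485 [ 5.4 -1.7 -2. ]
[0.55251528 0.11818661 0.0637659 ]
[ 0.5 -0.6 -2.3]
237 [ 0.0106 -0.006   0.003 ] [0.0648 0.006  0.02  ] 0.05621780722199803 9.7917
```

View pics/lift.png

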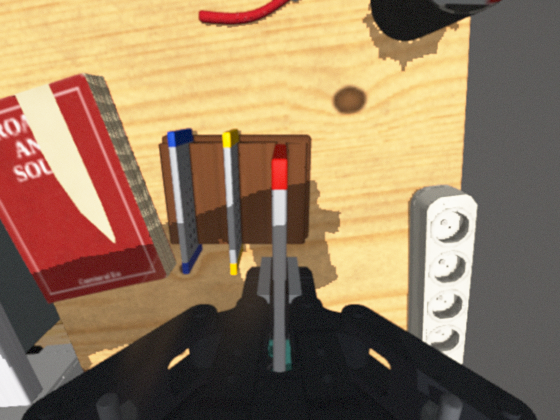

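The red plate is held and clear of the rack. Its end is at (280,148) and its top edge runs down to the jaws at (280,370). Next I measure it in the tool frame.

Run:
```python
from h import *
import pickle
im,W,t,q=pickle.load(open("l.pkl","rb"))
L=(W-np.array(t))@R.from_quat(q).as_matrix()
for lo,hi in((-.09,-.04),(-.04,-.012),(.012,.066)):
    m=(abs(L[...,1])<.012)&(L[...,0]>lo)&(L[...,0]<hi)&(L[...,2]>-.02)&(L[...,2]<.005)
    pp=L[m]
    if len(pp)<10: print(lo,len(pp));continue
    ym=[];
    for x in np.arange(lo,hi,.004):
        s=pp[abs(pp[:,0]-x)<.003]
        if len(s)>4: ym.append((x,(s[:,1].min()+s[:,1].max())/2,np.median(s[:,2])))
    ym=np.array(ym);print(lo,len(pp),pp.min(0).round(4),pp.max(0).round(4),"mid",np.median(ym[:,1]),"slope",np.polyfit(ym[:,0],ym[:,1],1).round(4),np.polyfit(ym[:,0],ym[:,2],1).round(4))
```

```text
-0.09 4
-0.04 542 [-0.0399 -0.0047 -0.0057] [-0.012   0.0008 -0.002 ] mid -0.001940016790067378 slope [ 0.0005 -0.0019] [ 0.0013 -0.0042]
0.012 1916 [ 0.012  -0.012  -0.0199] [0.0648 0.012  0.0045] mid -0.0019177520803549293 slope [-0.0223 -0.0008] [ 0.0226 -0.0054]
```

Run:
```python
from h import *
import pickle
im,W,t,q=pickle.load(open("l.pkl","rb"))
print("tool",t,"yaw",[R.from_quat(q).as_matrix()[:,0].round(4)])
L=(W-np.array(t))@R.from_quat(q).as_matrix()
for x in np.arange(-.04,.068,.006):
    m=(abs(L[...,1]+.002)<.006)&(abs(L[...,0]-x)<.003)&(L[...,2]>-.009)&(L[...,2]<.003)
    s=L[m]
    if len(s)>4: print(x.round(3),len(s),s[:,1].min().round(4),s[:,1].max().round(4),np.median(s[:,2]).round(4))
```

```text
tool [0.55226357 0.1181446  0.19902615] yaw [array([ 1.236e-01,  9.923e-01, -3.000e-04])]
-0.04 53 -0.0047 0.0008 -0.0043
-0.034 120 -0.0046 0.0008 -0.0043
-0.028 121 -0.0046 0.0007 -0.0042
-0.022 118 -0.0046 0.0007 -0.0042
-0.016 119 -0.0045 0.0007 -0.0043
-0.01 109 -0.0044 0.0001 -0.0044
-0.004 136 -0.0044 0.0005 -0.0045
0.002 141 -0.0044 0.0005 -0.0045
0.008 169 -0.008 0.0037 -0.0043
0.014 350 -0.0079 0.0039 -0.0043
0.02 174 -0.0048 0.0009 -0.0043
0.026 180 -0.0047 0.0008 -0.0044
0.032 184 -0.0047 0.0008 -0.0043
0.038 196 -0.0046 0.0008 -0.0042
0.044 208 -0.0046 0.0011 -0.0042
0.05 215 -0.0049 0.0011 -0.0043
0.056 237 -0.0049 0.001 -0.0046
0.062 270 -0.0048 0.0011 -0.0043
```

Run:
```python
from h import *
import pickle
q=ori(np.radians(180-3.89))
r.move_linear(np.array([.562,-.02,.20]),q,vel=.2)
goto((.5702,-.1598,.20),q,.2)
goto((.5702,-.1598,.145),q,.12,2)
im,W=look("over");t=np.array(r.current_tool_pos());M=R.from_quat(r.current_ee_rot()).as_matrix()
pickle.dump((im,W,t,M),open("v.pkl","wb"))
L=(W-t)@M
s=L[(abs(L[...,1]+.002)<.006)&(L[...,0]>.02)&(L[...,0]<.07)&(L[...,2]>-.009)&(L[...,2]<.0)]
print("plate mid y",(s[:,1].min()+s[:,1].max())/2,"end x",s[:,0].max(),"z",np.median(s[:,2]),t, M[:,0])
wz=W[...,2]
for y in np.arange(.036,.082,.004):
    c=L[(abs(L[...,0]-y)<.002)&(wz>.044)&(wz<.07)&(L[...,1]>.002)&(L[...,1]<.03)]
    f=L[(abs(L[...,0]-y)<.002)&(wz<.024)&(wz>.014)&(abs(L[...,1])<.02)]
    print(y.round(3),len(c),c[:,1].min().round(4) if len(c) else '',c[:,1].max().round(4) if len(c) else '',len(f))
c=L[(wz>.044)&(wz<.07)&(abs(L[...,1])<.016)&(L[...,0]>.04)&(L[...,0]<.09)];print("front end",c[:,0].max())
a=np.s_[60:320,180:380];save("pics/over_c.png",cv2.resize(np.clip(im["pixels"][a].astype(int)*2,0,255).astype(np.uint8),None,fx=2.3,fy=2.3))
```

```text
at [-0.     -0.0012 -0.    ] F [-0.3 -0.7 -2.8] t 12.03
at [ 0.0004 -0.0002  0.0008] F [ 0.1  0.9 -1.3] t 13.59
plate mid y -0.0018750735399896833 end x 0.0648951646310998 z -0.004314419350172844 [ 0.57061985 -0.1599947   0.1458256 ] [6.78837565e-02 9.97693236e-01 4.81700265e-05]
0.036 0   0
0.04 32 0.004 0.014 0
0.044 88 0.004 0.014 2
0.048 79 0.004 0.0139 0
0.052 86 0.004 0.0138 1
0.056 95 0.0033 0.0137 22
0.06 100 0.0025 0.0137 50
0.064 107 0.0025 0.0142 37
0.068 108 0.0024 0.0141 0
0.072 111 0.0023 0.0152 0
0.076 35 0.0025 0.0139 1
0.08 0   17
front end 0.07519586120978465
```

View pics/over_c.png

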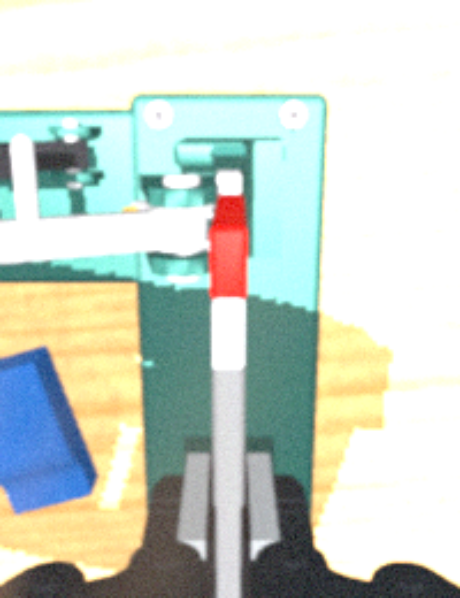

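The plate sits over the slot. Its measured centre agrees with the slot to about 0.1 mm in x and in y, so I lower it while watching the force.

Run:
```python
from h import *
q=ori(np.radians(180-3.89))
p=np.array([.5705,-.1599,.145]);off=0
def go(z,vel):
    r.move_linear(np.array([p[0],p[1],z]),q,vel=vel);F=np.array(r.current_contact_force());print(z,np.round(np.array(r.current_tool_pos()),4),F.round(1),round(r.current_t(),2));return F
go(.103,.1);go(.095,.05)
for z in np.arange(.090,.064,-.004):
    F=go(z,.04)
    if F[2]>12 or np.hypot(F[0],F[1])>20: break
```

```text
0.103 [ 0.5707 -0.1599  0.1032] [-1.2 -0.2 -2.4] 14.22
0.095 [ 0.5704 -0.1599  0.0949] [-0.9  0.4 -3.6] 14.53
0.09 [ 0.5704 -0.1599  0.0898] [-0.2 -0.5 -2.2] 14.8
0.086 [ 0.5704 -0.1599  0.0857] [-0.4 -0.1 -3.3] 15.05
0.08199999999999999 [ 0.5704 -0.1599  0.0817] [-0.5  0.3 -1.9] 15.3
0.07799999999999999 [ 0.5703 -0.1599  0.0777] [-0.4  0.3 -2.3] 15.55
0.07399999999999998 [ 0.5703 -0.1598  0.0737] [ 0.2 -0.5 -2. ] 15.8
0.06999999999999998 [ 0.5703 -0.1598  0.0697] [ 1.  -0.2 -2.9] 16.05
0.06599999999999998 [ 0.5715 -0.1601  0.0673] [-0.7  1.4 10.9] 16.3
```

Run:
```python
from h import *
import pickle
q=ori(np.radians(180-3.89))
r.set_gripper(0.3);r.sleep(.2)
p=np.array(r.current_tool_pos());r.move_linear(p+[0,0,.04],q,vel=.06);r.move_linear(p+[0,0,.13],q,vel=.2);r.sleep(.2)
im,W=look("seated");t=np.array(r.current_tool_pos());print(t)
e=np.radians(-3.89);ex=np.array([np.cos(e),np.sin(e)]);ey=np.array([-ex[1],ex[0]])
wz=W[...,2]
P=W[(wz>.066)&(wz<.08)];Lp=np.c_[(P[:,:2]-[.5688,-.1599])@ex,(P[:,:2]-[.5688,-.1599])@ey,P[:,2]]
s=Lp[(abs(Lp[:,0])<.008)&(abs(Lp[:,1])<.075)];rr=cv2.minAreaRect((s[:,:2]*1000).astype(np.float32));print("plate top",len(s),np.median(s[:,2]),rr)
hsv=cv2.cvtColor(im["pixels"],cv2.COLOR_RGB2HSV);m=((hsv[...,0]<7)|(hsv[...,0]>173))&(hsv[...,1]>130)&(wz>.085)&(wz<.13)&(W[...,0]<.5)
w=W[m];print("pad",len(w),w.mean(0),((w.mean(0)[:2]-[.5688,-.1599])@np.c_[ex,ey]),r.current_t())
```

```text
[ 0.57008566 -0.15975557  0.19465966]
plate top 1038 0.07202577216200164 ((1.1103062629699707, -0.3063507080078125), (6.322736740112305, 130.17181396484375), 0.18426640331745148)
pad 1842 [ 0.47063198 -0.10211326  0.10937318] [-0.10186217  0.05099378] 18.5
```

View pics/seated.png

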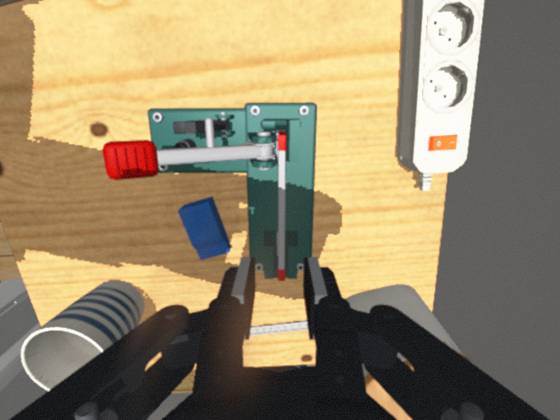

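The plate is seated: its top measures 72.0 mm, its centre is about 1 mm off the slot's middle, and it is 0.2° out of line. Next I press the lever.

Run:
```python
from h import *
q=ori(np.radians(180-3.89))
e=np.radians(-3.89);ex=np.array([np.cos(e),np.sin(e)]);ey=np.array([-ex[1],ex[0]])
def pt(x,z): return np.r_[np.array([.5701,-.1598])+x*ex+.050*ey,z+.022]
r.set_gripper(0)
r.move_linear(pt(-.102,.170),q,vel=.2);goto(pt(-.102,.125),q,.12)
for z in (.108,.100,.092,.084,.076,.070,.066,.063,.061,.059,.057):
    a=np.arcsin((z-.065)/.1) if z>.065 else 0
    r.move_linear(pt(-.014-.1*np.cos(a)+.009*np.sin(a),z),q,vel=.05)
    F=np.array(r.current_contact_force());tz=r.current_tool_pos()[2]-.022;print(z,tz.round(4),F.round(1),round(r.current_t(),2))
    if tz<.0605 or F[2]>45: break
r.sleep(.3);tz=r.current_tool_pos()[2]-.022;print(tz,np.round(r.current_contact_force(),1))
r.move_linear(pt(-.114,.10),q,vel=.08);r.move_linear(pt(-.10,.17),q,vel=.2)
goto((.568,-.1599,.20),q,.2,0)
im,W=look("end")
w=W;wz=w[...,2];hsv=cv2.cvtColor(im["pixels"],cv2.COLOR_RGB2HSV)
m=((hsv[...,0]<7)|(hsv[...,0]>173))&(hsv[...,1]>130)&(wz>.04)&(wz<.13)&(w[...,0]<.5)&(w[...,0]>.4)
print("pad",m.sum(),w[m].mean(0),w[m].max(0))
P=W[(wz>.066)&(wz<.08)];Lp=np.c_[(P[:,:2]-[.5688,-.1599])@ex,(P[:,:2]-[.5688,-.1599])@ey,P[:,2]]
s=Lp[(abs(Lp[:,0])<.008)&(abs(Lp[:,1])<.075)];print("plate top",len(s),np.median(s[:,2]),cv2.minAreaRect((s[:,:2]*1000).astype(np.float32)),r.current_t())
```

```text
at [-0.0005  0.0002 -0.0006] F [ 0.5 -0.1 -0.1] t 20.66
0.108 0.1078 [0.5 0.3 2.1] 21.13
0.1 0.0999 [1.7 0.4 2.5] 21.47
0.092 0.092 [ 1.  -0.1  3.2] 21.79
0.084 0.0842 [ 1.  -0.4  3.4] 22.11
0.076 0.0763 [ 1.5 -0.1  5.3] 22.43
0.07 0.0704 [1.7 0.5 6. ] 22.7
0.066 0.0665 [0.7 0.3 7.6] 22.95
0.063 0.0636 [-0.7  0.3  8.1] 23.2
0.061 0.0616 [ 0.1  0.5 10.2] 23.45
0.059 0.0596 [-1.6  0.2 11.3] 23.7
0.05965728094270125 [-1.6 -0.  10.1]
at [-0.0008  0.0006 -0.0002] F [ 0.3 -0.5  0.5] t 26.02
pad 1173 [ 0.45923671 -0.10174852  0.06820729] [ 0.47511877 -0.08931155  0.07138173]
plate top 888 0.07188870932292594 ((1.3730188608169556, 10.45229721069336), (5.792433738708496, 108.35684967041016), 0.1440579742193222) 26.075
```

View pics/end.png

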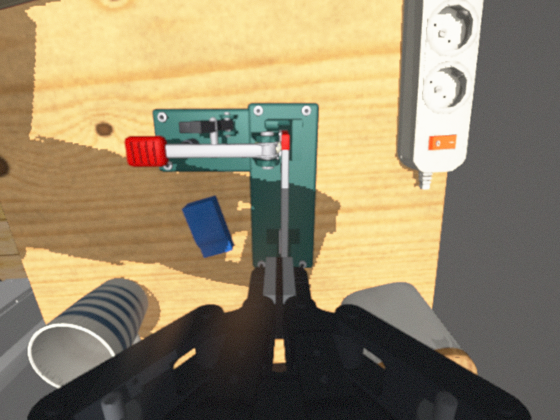

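The lever is latched: its pad stays at 68 mm, seen at (146,151). The plate is still seated with its top at 71.9 mm, and the robot is clear of everything.

```bash
python3 -c "
from cell import r
print(r.hand_in())"
```

```text
the job is handed in; nothing more can be done
None
```

The red-ended plate is seated in the head's slot (top at 71.9 mm), the lever stayed down at its latched height of 68 mm after I let go, and the job was handed in at about 26 s; no verdict was returned.

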